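# Clear the sprung lens vise, draw its jaw to the index rider and hold it open

## Robot

A 7-joint arm with a two-finger parallel gripper is mounted at the origin on the work surface. World frame = base frame: x ahead of the robot, y to its left, z up, the work surface at z = 0. Lengths are in m, angles in rad, forces in N, time in s.
With the tool pointing down it reaches from about 0.35 to 0.9 m from the base axis. Payload 8.1 kg.
Tool frame: the origin (TCP) lies on the centre line of the jaws, within the pads' length; the fingertips stand 19 mm ahead of it and the grasp point (between the pads) is the TCP; z points along the fingers, y is the direction in which the jaws open and shut (so a half turn about z gives the same grasp; the last joint's range is limited). The gripper opens to 92 mm and grips with 3 to 60 N. Pads are 19 mm wide; open, the fingers measure 130 mm over their backs; the gripper's body (75 mm by 190 mm) begins 47 mm behind the grasp point.
Start: joints at [1.207, 0.434, 0.025, 1.573, -0.012, 1.134, -0.075], TCP at [0.161, -0.604, 0.246] pointing down, gripper open.
Joint ranges: [-2.62, 2.62], [-0.44, 2.09], [-1.27, 1.32], [0.08, 2.57], [-1.32, 4.46], [0.12, 2], [-2.74, 2.74]. Speed limits (rad/s): [2.22, 2.22, 3.01, 3.01, 3.14, 3.14, 3.14].

## Interface

Orientations are given as a rotation vector (axis times angle).
In Python, from cell import monitor, imaging, workorder, outline_of gives the robot as it stands.
- The arm moves only by the tool move_arm, never from a script. Its argument "series" is a list of rows, each a list of 6 numbers: the shift along the world's x, y, z in cm, then the turn, a rotation vector about the world's x, y, z in degrees. A call has 1 to 8 rows; each row shifts and turns the commanded pose from where the row before left it; what a row does not reach is not made up. A row lasts 1/10 s, in which the tool goes at most 50 mm and 8.59 degrees, less where a joint would pass 70% of its speed; a pose out of reach is approached as far as the arm can. A call with a gripper value outside its range is refused whole. "grip" is the opening, from 0 (shut) to 1 (fully open), set as the call begins (left out, the last holds). The fingers move at their own pace and stop on an object; "force" is the grip in N (left out, the last holds). Time passes only in rows, so rows that do not move let the fingers close. It gives the time, the measured TCP pose, the force and the opening at its end, in the units of the state.
- monitor.observe(): the state, without advancing time (a new reading comes with each control period).
- imaging.get_image(name): name is "side" or "top" or "wrist"; returns a dict with "color" (480x640x3 uint8, red, green, blue), "fx", "fy", "cx", "cy" (pixels), "rvec" (rotation vector, rad) and "tvec" (3), from world to camera coordinates, as OpenCV has them; the wrist camera has in their place "mount" (4x4, takes a point from camera to tool coordinates, whose origin is the TCP and whose axes are the flange's). Camera axes: x right, y down, z forward; pixel columns grow to the right and rows downward; lengths in m; the calibration is good to about 2 mm. A picture is of the moment at which its call begins: read the wrist's pose just before it. There is no depth.
- workorder.sign_off(): hands the job in, once; it reports no verdict.
Trained networks look in the newest picture that a camera, given by its name, has taken for a name from the list of things; names that differ only in an ending like _2 or _b are one class to them, and where a whole thing is asked for, a point or a joint stands for the part that bears it (a point fixed in the world has none). Each returns a list of dicts, best first, with "p" (0 to 1); they miss things now and then, are a little off and sometimes report something else, mostly with a low value. They report only what shows in the picture. A call takes as long as a camera call. They do not tell look-alikes from the thing itself.
- outline_of(camera, thing): "mask" (480x640 bool, what is visible of it) and "rect" ([left, top, width, height] in pixels, round what is visible of it).
The state is a dict: "clock": time; "joints": joint angles; "dq": joint speeds; "joint_efforts": joint torques, N m; "position": TCP position; "ee_rot": TCP orientation; "force": force on the tool from outside, world axes, zero at the start; "ft_torque": the same for the moment, N m; "width": opening from 0.0 (shut) to 1.0 (fully open).
Only numpy, scipy, OpenCV 4.12 (cv2) and the standard library are available. Lean on these libraries where they do the work, as an engineer would, in place of code of your own. Each camera call takes 0.05 s, during which the arm holds its last target. There are 200 camera calls.

## Task

Hold the lens vise open for me: first lift the eyecup that was left on its rail, with a light grip (30 N at most: its thin frame cracks), and set it down gently, base down, on the floor of the parts tray beside the lens cap. Then draw the vise's sprung jaw back by its knob until its pointer lines up with the index rider on the scale, and finish with the gripper still holding it there, so that I can put the mount adapter between the jaws. Never let the jaw snap back, do not shift the rider, and leave everything else where it is.

Things in the scene. Friction and masses are not known exactly. Their poses are not given: they have to be found in the camera images.
- eyecup: Black plastic and rubber viewfinder eyecup, 46 mm along its x, 36 mm along its y, 24 mm tall (lip on its +y side 27.5 mm), upright sides, open on top, about 25 g. Origin: centre of its underside, z up. Lies base down on the vise's rail between the jaw's carriage and the end block, long side roughly along the rail. Grip it with 30 N at most: it cracks when both pads' forces add up to 80 N
- vise: Lens vise screwed to the shelf: base plate 265 x 130 x 8 mm, aluminium rail 240 x 60 mm on it, flat top 28 mm above the shelf. Origin: on the shelf under the rail's middle line, z up, +x along the rail to the fixed jaw (its face at x = 105 mm, top at z = 70 mm). End block: inner face at x = -85 mm, top at z = 50 mm. Scale on the base plate along y = -49 mm
- jaw (a joint): Sprung jaw: 0 m shut, grows as it is drawn towards the vise's -x, stop at 0.09. The spring pulls it shut with 4.5 N at 0 plus 0.09 N per mm; it never latches. Its carriage, 80 mm long, top at z = 41 mm, reaches from x = 10 mm (shut) to the jaw plate (16 mm thick, 70 wide, top at z = 70 mm) at its +x end; the eyecup is in its way
- jaw_knob (a point): Centre of the top of the sprung jaw's pull knob: an upright steel post 16 mm in diameter, 40 mm tall on the carriage (top 81 mm above the shelf). The jaw plate is 38 mm from the post on the +x side; its other sides are free. Moves with the jaw; axes as the vise's
- jaw_pointer (a point): Tip of the black bar pointer (4 mm wide) on the sprung jaw's -y side, beside the jaw plate, 54 mm in +x from the knob's axis, 16.5 mm above the shelf. Moves with the jaw; axes as the vise's
- rider (a joint): Position of the index rider along the scale, in the same measure as joint jaw: the pointer lines up with the rider when jaw equals rider. Set between 0.055 and 0.080 m; the rider stays where it is by friction (3 N)
- rider_mark (a point): The index rider's mark, at the pointer's height. The rider is a small black block, 16 mm along the scale, 14 mm wide and 14 mm high with a steel line across its top, clipped to the outer (-y) edge of the scale, about 60 mm from the rail's middle line. Axes as the vise's
- tray: Grey plastic parts tray fixed to the shelf, 114 mm along its x, 174 mm along its y, 16 mm high, walls 4 mm, floor 4 mm thick. Origin: centre of its underside, z up. The lens cap lies in its +y half; its -y half is free for the eyecup
- lens_cap: Black lens cap, 52 mm in diameter, 9 mm high, lying in the tray's +y half. Origin: centre of its underside. Leave it
- jar: Amber glass jar with a twist cap, 60 mm in diameter, 85 mm tall. Origin: centre of its underside. Leave it
- hood: Aluminium lens hood, an open cone 74 mm wide at the top, 45 mm tall. Origin: centre of its underside. Leave it
- adapter: Stainless lens mount adapter, a ring 62 mm in diameter, 22 mm tall, lying flat. Origin: centre of its underside. Leave it: the person will put it in the vise
- blower: Black rubber air blower with a thin nozzle, 58 mm in diameter, 105 mm tall, standing. Origin: centre of its underside. Leave it
- filter: Round glass lens filter in a black ring, 58 mm in diameter, 8 mm thick, lying on top of the filter case. Origin: centre of its underside. Leave it
- case: Black hard filter case fixed to the shelf, 105 x 165 mm, 55 mm high, on the side where the tray is not. Origin: centre of its underside
Things that resemble listed ones, but are neither listed nor needed, are in the scene too. What is meant by the eyecup is not green, orange or yellow, and is the smaller of those in its own colour.

How it is judged:
On the way, in this order (a step that is already met when the one before it is completed fails the run):
1. the eyecup stands base down on the tray's floor, let go and at rest (x of eyecup in the frame of tray between -0.05 and 0.05 m and y of eyecup in the frame of tray between -0.08 and 0.08 m and z of eyecup in the frame of tray below 0.0075 m and angle between eyecup's own z axis and vertical below 0.12 rad and linear speed of eyecup below 0.02 m/s and contact force between the fingers and eyecup below 0.1 N), for 0.2 s.
2. the gripper holds the sprung jaw with its pointer at the rider (x of jaw_pointer in the frame of rider_mark between -0.004 and 0.004 m and velocity of joint jaw between -0.01 and 0.01 m/s and contact force between the fingers and jaw above 3 N and contact force between eyecup and jaw below 0.1 N), for 0.5 s.
At the end, for the whole second after the job is handed in: The gripper still holds the sprung jaw drawn back (fingers press on it with more than 3 N), still, its pointer within 4 mm of the rider's mark along the rail; the eyecup rests base down (within 0.12 rad of upright) on the tray's floor, untouched by fingers and jaw (all of step 1 and all of step 2); the arm keeps its last pose, push and grip.
It fails at once if the eyecup is squeezed or pressed by the fingers with more than 80 N, both pads added (contact force between the fingers and eyecup above 80 N).
It fails at once if the eyecup is dropped: it moves faster than 0.6 m/s while the fingers do not touch it (linear speed of eyecup above 0.6 m/s and contact force between the fingers and eyecup below 0.05 N).
It fails at once if the jaw snaps back: it runs shut faster than 0.15 m/s (velocity of joint jaw below -0.15 m/s).
It fails at once if the rider is shifted by more than 3 mm (distance of rider_mark from where it was at the start of the episode above 0.003 m).
It fails at once if the jar, hood, adapter, blower, filter or lens cap is moved by more than 20 mm (distance of any of jar, hood, adapter, blower, filter, lens_cap from where it was at the start of the episode above 0.02 m).
It also fails if it takes over 54 s, if anything falls off the work surface, if the arm or the gripper's body presses on something with over 40 N, if the wrist force passes 120 N, or if a joint passes its speed limit or range.

## Working session

There is one attempt and no reset: what is moved stays moved. The work goes in short steps, Python scripts to look and compute and a tool call to move; the robot and the scene stay as the last step left them, time stands still between calls to the robot, and variables do not carry over. Pictures are saved under pics/ and viewed, about 8 in all and at most 12, crops included, and the job is handed in when it is done.

Besides the shell and the picture viewer there is one more tool, called after "Request:" as name([rows], argument=value, ...), one row to a line, values as JSON. move_arm: Moves the arm, as the interface text tells. Its arguments: {"type":"object","properties":{"series":{"type":"array"},"grip":{"type":"number"},"force":{"type":"number"}},"required":["series"]}

```bash
mkdir -p pics; cat > h.py <<'E'
import numpy as np, cv2
from cell import monitor, imaging, workorder, outline_of
def cam(n):
    s=monitor.observe(); im=imaging.get_image(n)
    K=np.array([[im["fx"],0,im["cx"]],[0,im["fy"],im["cy"]],[0,0,1.]])
    if "mount" in im:
        T=np.eye(4);T[:3,:3]=cv2.Rodrigues(np.array(s["ee_rot"],float))[0];T[:3,3]=s["position"]
        C=T@np.array(im["mount"])
        W=np.linalg.inv(C)
    else:
        W=np.eye(4);W[:3,:3]=cv2.Rodrigues(np.array(im["rvec"],float))[0];W[:3,3]=np.ravel(im["tvec"])
    return im["color"],K,W
def back(K,W,uv,z):
    C=np.linalg.inv(W);d=C[:3,:3]@np.linalg.inv(K)@np.array([uv[0],uv[1],1.]);o=C[:3,3]
    return o+d*(z-o[2])/d[2]
def proj(K,W,p):
    q=K@(W[:3,:3]@np.array(p)+W[:3,3]);return q[:2]/q[2]
def save(n,c,box=None,scale=1):
    if box: c=c[box[1]:box[3],box[0]:box[2]]
    cv2.imwrite(n,cv2.resize(c[:,:,::-1],None,fx=scale,fy=scale,interpolation=cv2.INTER_CUBIC))
E
python3 - <<'E'
from h import *
print(monitor.observe())
for n in ["top","side"]:
    c,K,W=cam(n); save(f"pics/{n}1.png",c); print(n,np.linalg.inv(W)[:3,3],K[0,0])
    for t in ["eyecup","vise","jaw_knob","jaw_pointer","rider","tray","lens_cap","case","jar","hood","adapter","blower"]:
        for d in outline_of(n,t)[:3]:
            ys,xs=np.nonzero(d["mask"]); u=(xs.mean(),ys.mean())
            print(t,round(d["p"],2),d["rect"],np.round(u),back(K,W,u,.03).round(3))
E
```

```text
{'clock': 0.0, 'joints': array([ 1.20740109,  0.43522963,  0.02499928,  1.57410713, -0.01159482,
        1.13396518, -0.075127  ]), 'dq': array([ 0.00117676, -0.00136904,  0.00133196,  0.00058247, -0.00073384,
        0.00157893,  0.00174306]), 'joint_efforts': array([-5.39744578e-04, -6.67842722e+01,  9.84083824e-01, -3.14460039e+01,
       -6.08883868e-02,  4.29487566e-02,  1.55081361e-04]), 'position': array([ 0.16096414, -0.60342428,  0.24493724]), 'ee_rot': array([-3.11343593e+00, -4.08113693e-01,  5.63864757e-04]), 'force': array([ 0.49110196, -0.12323645, -0.23779702]), 'ft_torque': array([0.01582737, 0.00885633, 0.00757002]), 'width': 1.0035246419645685}
top [0.35908175 0.01887655 1.00201925] 453.7453275922558
eyecup 0.95 [243.9, 235.3, 28.3, 34.1] [257. 253.] [0.517 0.17  0.03 ]
eyecup 0.69 [294.7, 316.1, 31.1, 30.8] [310. 332.] [0.348 0.053 0.03 ]
eyecup 0.62 [362.5, 230.9, 10.1, 7.7] [368. 235.] [ 0.558 -0.071  0.03 ]
vise 0.57 [296.0, 174.0, 88.2, 124.2] [340. 233.] [ 0.562 -0.009  0.03 ]
jaw_knob 0.76 [324.0, 187.5, 48.5, 46.8] [346. 211.] [ 0.611 -0.023  0.03 ]
jaw_poin
[... 1302 characters left out ...]
5, 3.0, 8.9] [325. 233.] [ 0.557 -0.06   0.03 ]
lens_cap 0.87 [246.3, 392.6, 27.5, 27.4] [262. 406.] [0.498 0.396 0.03 ]
lens_cap 0.66 [294.0, 178.1, 21.4, 20.7] [303. 188.] [ 0.678 -0.212  0.03 ]
case 0.69 [361.3, 154.6, 45.9, 52.2] [382. 180.] [ 0.487 -0.336  0.03 ]
jar 0.94 [200.0, 282.2, 32.9, 46.3] [216. 305.] [0.685 0.235 0.03 ]
jar 0.38 [275.6, 212.9, 49.4, 42.8] [298. 234.] [ 0.617 -0.032  0.03 ]
hood 0.79 [146.9, 330.4, 42.3, 45.4] [168. 353.] [0.707 0.367 0.03 ]
adapter 0.75 [359.0, 154.7, 47.6, 51.1] [382. 179.] [ 0.487 -0.338  0.03 ]
adapter 0.58 [295.4, 180.1, 20.6, 17.8] [303. 188.] [ 0.679 -0.213  0.03 ]
blower 0.67 [311.8, 136.5, 18.2, 37.6] [320. 159.] [ 0.69  -0.368  0.03 ]
```

```bash
python3 - <<'E'
import cv2
a=cv2.imread("pics/top1.png")[130:350,130:550]
cv2.imwrite("pics/top_c.png",cv2.resize(a,None,fx=1.9,fy=1.9,interpolation=2))
a=cv2.imread("pics/top1.png")[165:305,280:400]; b=cv2.imread("pics/side1.png")[195:305,240:390]
a=cv2.resize(a,(480,560),interpolation=2)
b=cv2.resize(b,None,fx=320/150,fy=320/150,interpolation=2)
import numpy as np
o=np.zeros((560,800,3),np.uint8);o[:,:480]=a;o[:b.shape[0],480:]=b
cv2.imwrite("pics/vise_c.png",o)
E
```

```text
(no output)
```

View pics/top_c.png

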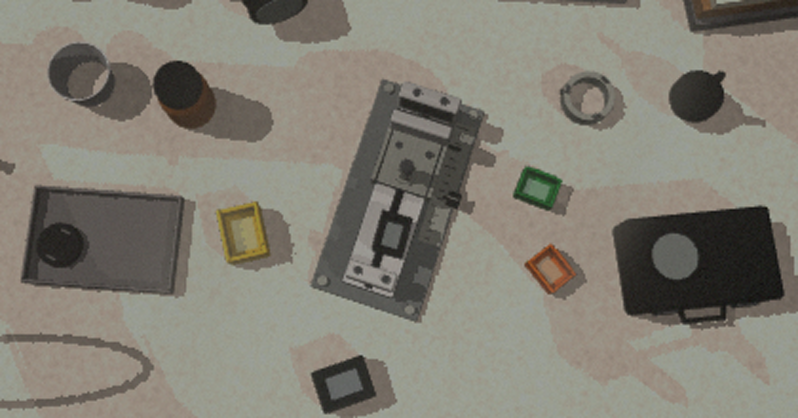

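View pics/vise_c.png

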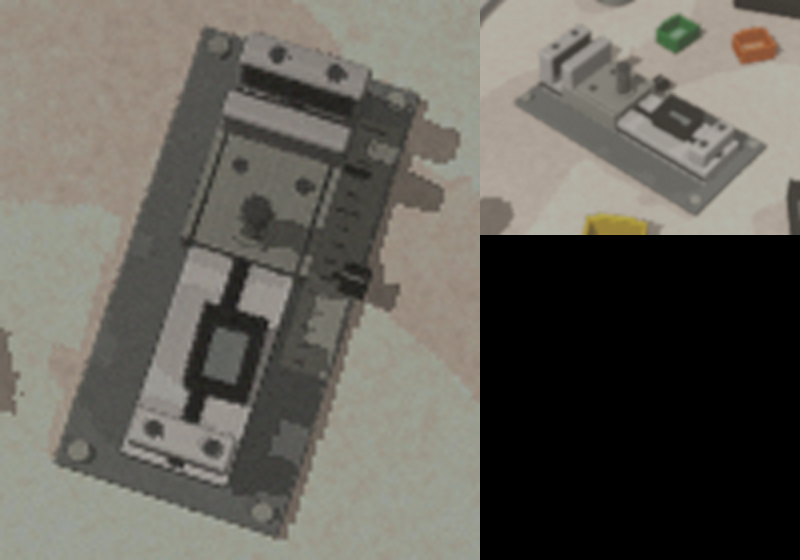

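The top picture shows the vise at crop centre (390,200), with the black eyecup on its rail at vise_c (227,358). A larger black look-alike lies nearer the robot, and the tray with the cap is at left. The rider is at vise_c (352,278) and the knob top at (257,208).

```bash
cat > pose.py <<'E'
from h import *
def fit(model,world):
    m=np.array(model,float);w=np.array(world)[:,:2];mc=m-m.mean(0);wc=w-w.mean(0)
    U,S,V=np.linalg.svd(mc.T@wc);D=np.diag([1,np.linalg.det(V.T@U.T)]);R=V.T@D@U.T
    t=w.mean(0)-R@m.mean(0);return R,t,w-(m@R.T+t)
E
python3 - <<'E'
from pose import *
c,K,W=cam("top")
A=lambda p,z:back(K,W,(280+p[0]/4-.5,165+p[1]/4-.5),z)
B=lambda p,z:back(K,W,(130+p[0]/1.9,130+p[1]/1.9),z)
# plate corners; +x of vise is up in image, +y left
w=[A(p,.008) for p in [(203,27),(418,98),(285,538),(55,462)]]
R,t,e=fit([(.1325,.065),(.1325,-.065),(-.1325,-.065),(-.1325,.065)],w)
print("vise",t.round(4),np.degrees(np.arctan2(R[1,0],R[0,0])),(e*1e3).round(1).tolist())
v=lambda p:(R.T@(p[:2]-t)).round(4)
for n,p,z in [("knobtop",(257,206),.081),("knobbase",(258,228),.041),("eyecup",(227,358),.052),("rider",(352,272),.022),("pointer",(357,170),.0165),("fixed inner face",(305,83),.07),("carriage edge",(240,256),.041),("endblock in",(186,420),.05)]:
    q=A(p,z);print(n,q.round(4),v(q))
w=[B(p,.016) for p in [(38,186),(184,196),(170,294),(22,283)]]
print(np.array(w).round(3).tolist())
q=[B((60,245),.009)];print("cap",q)
E
python3 - <<'E'
from pose import *
c,K,W=cam("side")
for d in outline_of("side","eyecup")[:3]: print(d["rect"])
save("pics/side_c.png",c,(240,195,390,305),5)
E
```

```text
vise [ 0.565 -0.01 ] -17.411349748423376 [[-0.0, 0.2], [-2.4, 1.4], [0.6, -1.9], [1.9, 0.2]]
knobtop [ 0.5874 -0.0159  0.081 ] [0.0231 0.0011]
knobbase [ 0.585 -0.018  0.041] [ 0.0214 -0.0016]
eyecup [ 0.5116 -0.0013  0.052 ] [-0.0537 -0.0076]
rider [ 0.565  -0.0706  0.022 ] [ 0.0181 -0.0578]
pointer [ 0.6246 -0.0743  0.0165] [ 0.0761 -0.0436]
fixed inner face [ 0.658  -0.0419  0.07  ] [ 0.0982 -0.0026]
carriage edge [ 0.5693 -0.0082  0.041 ] [0.0036 0.003 ]
endblock in [0.4786 0.0202 0.05  ] [-0.0916  0.0029]
[[0.572, 0.413, 0.016], [0.562, 0.241, 0.016], [0.447, 0.251, 0.016], [0.458, 0.422, 0.016]]
cap [array([0.50382538, 0.38411366, 0.009     ])]
[381.6, 280.9, 25.1, 25.3]
[320.0, 240.5, 25.8, 20.4]
[287.3, 293.3, 30.1, 31.5]
```

View pics/side_c.png

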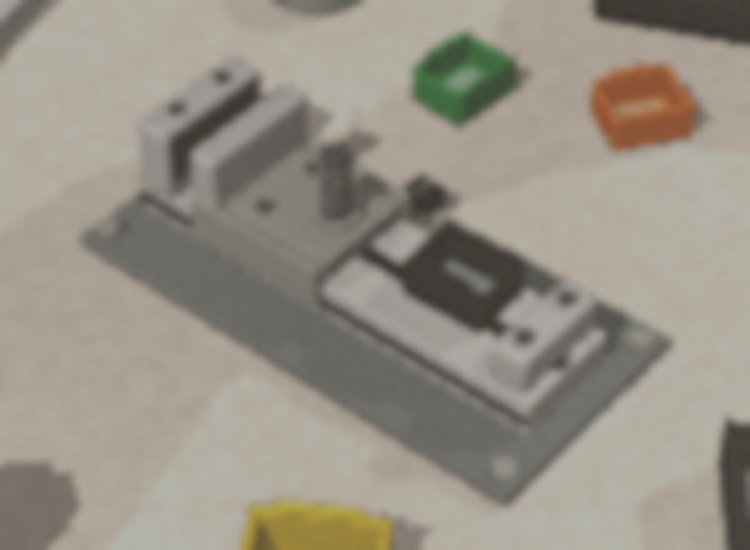

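Face, carriage and end block all read 6.5 mm short in x, so the plate isn't centred on the vise origin and I shift it. The side view confirms the black eyecup on the rail, slightly skewed. Moving above it now.

Request:
move_arm([
  [2,3.5,0,0,0,-4],
  [2.2,3.7,0,0,0,-4],
  [2.2,3.7,0,0,0,-4],
  [2.2,3.7,0,0,0,-4],
  [2.2,3.7,0,0,0,-4],
  [2.2,3.7,0,0,0,-4],
  [2.2,3.7,0,0,0,-4],
  [2.2,3.7,0,0,0,-2],
], grip=1, force=15)

```text
clock: 2.25
position: [0.3358, -0.3084, 0.246]
ee_rot: [3.113, -0.416, 0.001]
force: [0.4, -0.9, 0.3]
width: 0.995
```

Request:
move_arm([
  [2.2,3.8,0,0,0,0],
  [2.2,3.8,0,0,0,0],
  [2.2,3.8,0,0,0,0],
  [2.2,3.8,0,0,0,0],
  [2.2,3.8,0,0,0,0],
  [2.2,3.8,0,0,0,0],
  [2.2,3.8,0,0,0,0],
  [2.2,3.8,0,0,0,0],
])

```text
clock: 3.05
position: [0.5119, -0.0043, 0.246]
ee_rot: [3.114, -0.412, 0.001]
force: [0.5, -1.7, 0.0]
width: 0.999
```

```bash
python3 - <<'E'
from pose import *
s=monitor.observe();print(s["clock"],s["position"],s["ee_rot"],s["force"])
c,K,W=cam("wrist");save("pics/w1.png",c);np.savez("w1.npz",K=K,W=W,c=c)
for n in ["eyecup","rider","jaw_knob","jaw_pointer"]:
    for d in outline_of("wrist",n)[:2]:
        r=cv2.minAreaRect(np.argwhere(d["mask"])[:,::-1].astype(np.float32));print(n,d["p"],d["rect"],r)
E
```

```text
3.05 [ 0.5118923  -0.00429321  0.24599672] [ 3.11440661e+00 -4.12236950e-01  1.03569541e-03] [ 0.52771285 -1.71539676  0.04233754]
eyecup 0.83 [476.4, 158.8, 68.7, 60.6] ((509.9413146972656, 185.22340393066406), (53.754756927490234, 46.77044677734375), 42.79739761352539)
eyecup 0.79 [292.7, 181.7, 43.4, 53.6] ((316.5, 206.5), (53.0, 41.0), 90.0)
rider 0.68 [369.8, 123.0, 22.5, 21.9] ((377.0, 133.5), (19.0, 22.0), 90.0)
rider 0.18 [0.5, 58.8, 49.0, 74.3] ((26.0, 98.0), (72.0, 52.0), 90.0)
jaw_knob 0.71 [271.0, 34.1, 107.2, 115.0] ((319.84808349609375, 91.38674926757812), (109.05957794189453, 111.47728729248047), 3.0127875804901123)
jaw_knob 0.71 [293.5, 182.7, 43.0, 54.2] ((316.5, 206.5), (53.0, 41.0), 90.0)
jaw_pointer 0.59 [269.2, 36.6, 104.4, 113.9] ((319.1632995605469, 91.00846099853516), (108.63066101074219, 110.74851989746094), 2.9609360694885254)
```

View pics/w1.png

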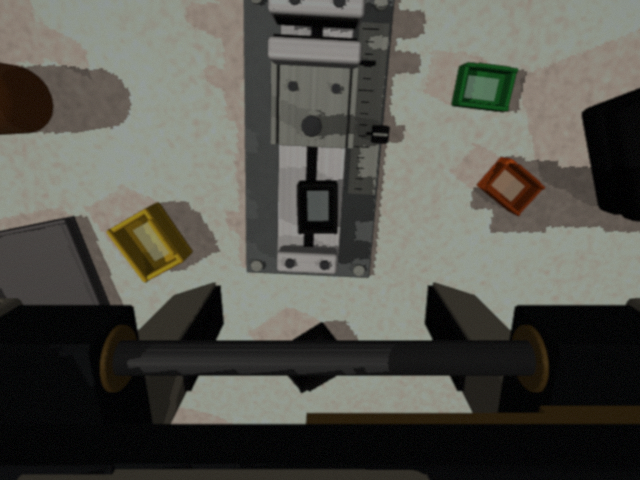

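The wrist view shows the eyecup at (317,206), almost aligned with the rail, the rider's line at (380,134), the pointer at (368,63) and the knob top at (312,124).

```bash
python3 - <<'E'
from pose import *
f=np.load("w1.npz");K,W,c=f["K"],f["W"],f["c"]
a=np.radians(-17.4);R=np.array([[np.cos(a),-np.sin(a)],[np.sin(a),np.cos(a)]])
t=np.array([.565,-.01])-.0065*R[:,0]
v=lambda p:(R.T@(p[:2]-t)).round(4)
print("campos",np.linalg.inv(W)[:3,3])
for n,p,z in [("knobtop",(312,122),.081),("rider",(380,134),.022),("pointer",(368,63),.0165),("plateBL",(247,271),.008),("plateBR",(370,276),.008),("endblock in L",(279,247),.05),("endblock in R",(336,249),.05),("carr edge",(313,147),.041),("plate back edge",(315,62),.07),("tray corner",(72,218),.016),
 ("cupTL",(300,180),.052),("cupTR",(337,181),.052),("cupBL",(297,231),.052),("cupBR",(336,234),.052)]:
    q=back(K,W,p,z);print(n,q.round(4),v(q))
save("pics/w1c.png",c,(260,20,400,280),2.3)
E
```

```text
campos [ 0.58995984 -0.02535442  0.38550812]
knobtop [ 0.5888 -0.0157  0.081 ] [0.0309 0.0017]
rider [ 0.5625 -0.0705  0.022 ] [ 0.0222 -0.0585]
pointer [ 0.6235 -0.0742  0.0165] [ 0.0815 -0.0437]
plateBL [0.4619 0.0926 0.008 ] [-0.1226  0.0671]
plateBR [ 0.423  -0.0307  0.008 ] [-0.1228 -0.0622]
endblock in L [0.491  0.0438 0.05  ] [-0.0802  0.0292]
endblock in R [ 0.4757 -0.006   0.05  ] [-0.0799 -0.0229]
carr edge [ 0.5684 -0.0096  0.041 ] [0.0096 0.0014]
plate back edge [ 0.6296 -0.029   0.07  ] [0.0738 0.0012]
tray corner [0.5626 0.2387 0.016 ] [-0.0702  0.2366]
cupTL [0.5452 0.0081 0.052 ] [-0.0178  0.0114]
cupTR [ 0.5361 -0.0225  0.052 ] [-0.0173 -0.0205]
cupBL [0.5019 0.0234 0.052 ] [-0.0637  0.013 ]
cupBR [ 0.4901 -0.0097  0.052 ] [-0.065  -0.0221]
```

View pics/w1c.png

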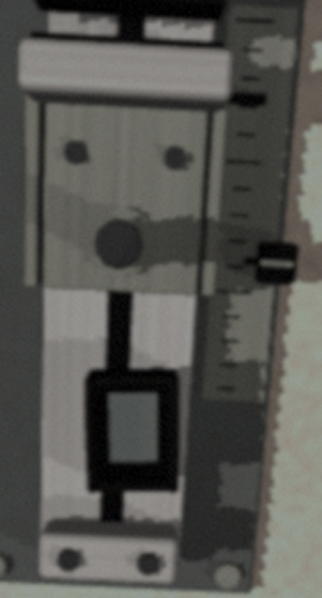

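Request:
move_arm([
  [0.4,0.4,-4.5,0,0,0],
  [0,0,-4.5,0,0,0],
  [0,0,-4.5,0,0,0],
  [0,0,-3,0,0,0],
  [0,0,-2,0,0,0],
  [0,0,-1.1,0,0,0],
  [0,0,0,0,0,0],
])

```text
clock: 4.0
position: [0.5142, -0.0031, 0.0489]
ee_rot: [3.113, -0.414, -0.003]
force: [0.0, -0.6, 0.9]
width: 0.998
```

Request:
move_arm([
  [0,0,0,0,0,0],
  [0,0,0,0,0,0],
  [0,0,0,0,0,0],
  [0,0,0,0,0,0],
  [0,0,0,0,0,0],
  [0,0,0,0,0,0],
  [0,0,0,0,0,0],
  [0,0,0,0,0,0],
], grip=0.2, force=12)

```text
clock: 4.8
position: [0.5152, -0.0018, 0.0497]
ee_rot: [3.114, -0.412, -0.0]
force: [0.3, 0.4, 0.8]
width: 0.39
```

The grip is on at 36 mm, which matches. Lifting.

Request:
move_arm([
  [0,0,0.5,0,0,0],
  [0,0,1.5,0,0,0],
  [0,0,2.5,0,0,0],
  [0,0,2.5,0,0,0],
  [0,1,1.5,0,0,0],
  [0,2,0.5,0,0,0],
  [0,3,0,0,0,0],
  [0,3,0,0,0,0],
])

```text
clock: 5.6
position: [0.5153, 0.0887, 0.1404]
ee_rot: [-3.114, 0.414, -0.001]
force: [0.5, 0.2, -0.1]
width: 0.393
```

Request:
move_arm([
  [-0.1,3.5,0,0,0,0],
  [-0.1,3.5,0,0,0,0],
  [-0.1,3.5,0,0,0,0],
  [-0.1,3.5,0,0,0,0],
  [-0.1,3,0,0,0,0],
  [-0.1,2.3,0,0,0,0],
  [-0.1,1.5,0,0,0,0],
  [0,0,0,0,0,0],
])

```text
clock: 6.4
position: [0.5074, 0.2984, 0.1399]
ee_rot: [-3.114, 0.407, 0.001]
force: [-0.1, 0.5, -0.5]
width: 0.388
```

```bash
python3 - <<'E'
from pose import *
s=monitor.observe();print(s["clock"],s["position"],s["width"])
c,K,W=cam("wrist")
t,K2,W2=cam("top"); save("pics/place.png",np.hstack([c,t[140:380,130:450].repeat(2,0).repeat(2,1)]),None,.62)
for n in ["lens_cap","tray"]:
  for cm,k,w in [("wrist",K,W),("top",K2,W2)]:
    for d in outline_of(cm,n)[:1]:
        ys,xs=np.nonzero(d["mask"]);print(n,cm,d["p"],d["rect"],back(k,w,(xs.mean(),ys.mean()),.009))
E
```

```text
6.4 [0.50739088 0.29837545 0.13990187] 0.38827114959654924
lens_cap wrist 0.57 [174.3, 229.4, 70.6, 67.9] [0.50634797 0.38719878 0.009     ]
tray wrist 0.89 [127.8, 138.3, 272.2, 166.8] [0.52995743 0.32874588 0.009     ]
tray top 0.73 [204.8, 240.7, 15.5, 44.2] [0.47672825 0.25648678 0.009     ]
```

View pics/place.png

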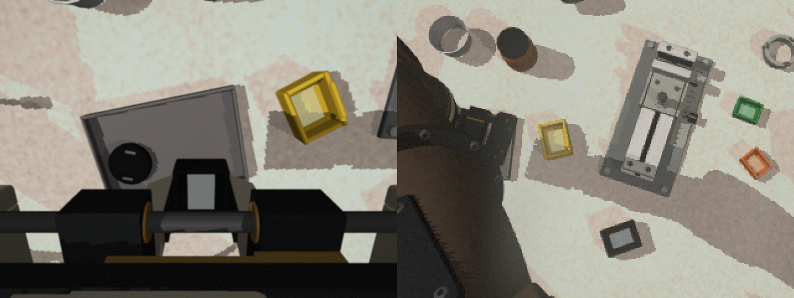

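The cup is held level over the tray's free half and the cap is clear. Lowering.

Request:
move_arm([
  [0,0,-2,0,0,0],
  [0,0,-3,0,0,0],
  [0,0,-3,0,0,0],
  [0,0,-1.5,0,0,0],
  [0,0,-0.8,0,0,0],
  [0,0,-0.4,0,0,0],
  [0,0,-0.2,0,0,0],
  [0,0,0,0,0,0],
])

```text
clock: 7.5
position: [0.5086, 0.2963, 0.0314]
ee_rot: [-3.114, 0.412, -0.001]
force: [0.1, 0.0, 0.1]
width: 0.392
```

Request:
move_arm([
  [0,0,-0.2,0,0,0],
  [0,0,-0.1,0,0,0],
  [0,0,-0.1,0,0,0],
  [0,0,0,0,0,0],
  [0,0,0,0,0,0],
])

```text
clock: 8.0
position: [0.5081, 0.2961, 0.0268]
ee_rot: [3.114, -0.412, -0.0]
force: [0.4, 0.1, 0.3]
width: 0.394
```

Request:
move_arm([
  [0,0,-0.05,0,0,0],
  [0,0,-0.05,0,0,0],
  [0,0,0,0,0,0],
])

```text
clock: 8.3
position: [0.5082, 0.2962, 0.0258]
ee_rot: [3.115, -0.412, 0.0]
force: [0.4, -0.5, 1.5]
width: 0.393
```

Request:
move_arm([
  [0,0,0,0,0,0],
  [0,0,0,0,0,0],
  [0,0,0,0,0,0],
  [0,0,0,0,0,0],
], grip=0.52)

```text
clock: 8.7
position: [0.5081, 0.2961, 0.0257]
ee_rot: [3.114, -0.412, -0.0]
force: [1.5, -0.3, 0.9]
width: 0.519
```

Request:
move_arm([
  [0,0,0.5,0,0,0],
  [0,0,1.5,0,0,0],
  [0,0,3,0,0,0],
  [0,0,4,0,0,0],
  [0,0,4,0,0,0],
  [0,0,2,0,0,0],
])

```text
clock: 9.3
position: [0.5092, 0.2972, 0.1808]
ee_rot: [-3.111, 0.411, -0.006]
force: [0.4, 0.9, -0.3]
width: 0.521
```

```bash
python3 - <<'E'
from pose import *
s=monitor.observe();print(s["clock"],s["position"],s["width"],s["force"])
c,K,W=cam("wrist");save("pics/w2.png",c)
for n in ["lens_cap","eyecup","tray"]:
    for d in outline_of("wrist",n)[:2]:
        ys,xs=np.nonzero(d["mask"]);print(n,d["p"],d["rect"],back(K,W,(xs.mean(),ys.mean()),.009 if n!="eyecup" else .02))
E
```

```text
9.3 [0.50924256 0.29719119 0.18081579] 0.5214534426611807 [ 0.41966516  0.85466364 -0.29045884]
lens_cap 0.84 [195.7, 218.8, 59.6, 60.5] [0.50638932 0.38708416 0.009     ]
eyecup 0.62 [586.0, 282.9, 54.0, 57.8] [0.36779872 0.07978731 0.02      ]
eyecup 0.61 [299.3, 194.9, 49.7, 61.1] [0.5095147  0.29599526 0.02      ]
tray 0.6 [153.2, 136.1, 236.2, 169.5] [0.51956122 0.3329176  0.009     ]
tray 0.21 [301.8, 0.0, 67.5, 20.4] [0.65685143 0.24927233 0.009     ]
```

View pics/w2.png

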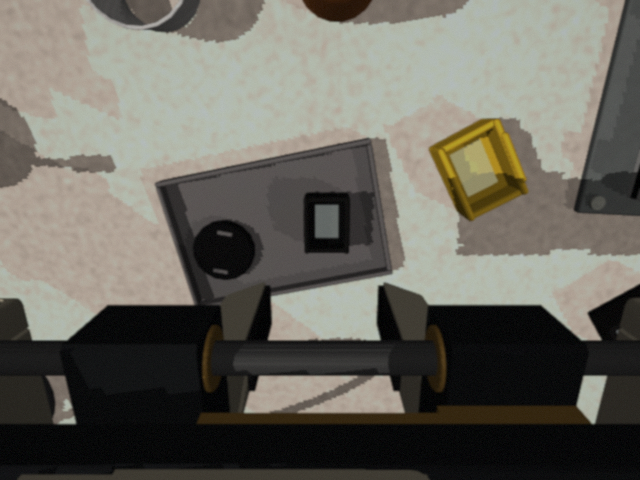

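The eyecup sits base down in the tray at (327,222) and the lens cap hasn't moved. Next, the knob.

Request:
move_arm([
  [0.6,-2.5,0,0,0,0],
  [1,-4,0,0,0,0],
  [1.1,-4.3,0,0,0,0],
  [1.1,-4.3,0,0,0,0],
  [1.1,-4.3,0,0,0,0],
  [1.1,-4.3,0,0,0,0],
  [1,-4,0,0,0,0],
  [0.9,-3.5,0,0,0,0],
])

```text
clock: 10.3
position: [0.5864, -0.0186, 0.1744]
ee_rot: [3.113, -0.414, -0.004]
force: [0.3, 0.8, -0.0]
width: 0.521
```

Request:
move_arm([
  [0,0,0,0,0,0],
  [0,0,0,0,0,0],
])

```text
clock: 10.5
position: [0.5864, -0.0169, 0.1745]
ee_rot: [3.114, -0.415, -0.004]
force: [-0.3, 0.5, -0.1]
width: 0.524
```

```bash
python3 - <<'E'
from pose import *
s=monitor.observe();print(s["clock"],s["position"],s["ee_rot"],s["width"])
c,K,W=cam("wrist");save("pics/w3.png",c);np.savez("w3.npz",K=K,W=W,c=c)
print(proj(K,W,(.588,-.0158,.081)),proj(K,W,(.5625,-.0705,.0165)),proj(K,W,(.6235,-.0742,.0165)))
E
```

```text
10.5 [ 0.5863695  -0.01692872  0.17448459] [ 3.11367308 -0.41521999 -0.00377985] 0.523870349430024
[321.36438281 247.73190862] [396.02652323 233.75994204] [384.0995846  157.94527162]
```

View pics/w3.png

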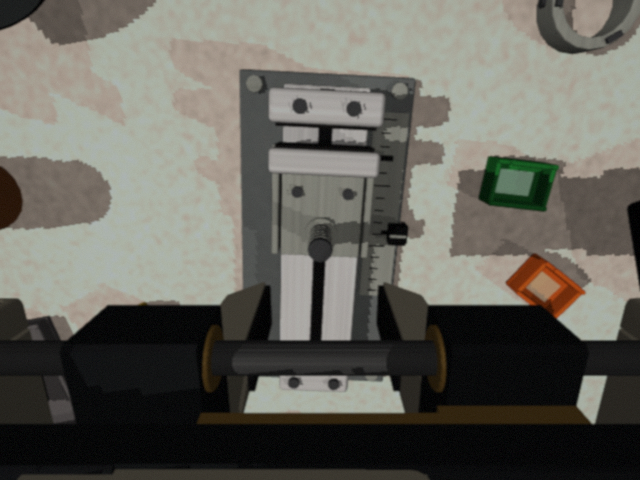

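The knob top at (320,247) matches the prediction. The pointer is at (386,158) and the rider at (397,234). Descending.

Request:
move_arm([
  [0.15,0.1,-2.5,0,0,0],
  [0,0,-3,0,0,0],
  [0,0,-2.5,0,0,0],
  [0,0,-2,0,0,0],
  [0,0,-1,0,0,0],
  [0,0,0,0,0,0],
])

```text
clock: 11.15
position: [0.5874, -0.0135, 0.0644]
ee_rot: [-3.115, 0.409, 0.005]
force: [-0.3, -1.4, -0.1]
width: 0.52
```

Request:
move_arm([
  [0,0,0,0,0,0],
  [0,0,0,0,0,0],
  [0,0,0,0,0,0],
  [0,0,0,0,0,0],
  [0,0,0,0,0,0],
  [0,0,0,0,0,0],
  [0,0,0,0,0,0],
  [0,0,0,0,0,0],
], grip=0, force=50)

```text
clock: 11.95
position: [0.5889, -0.015, 0.0663]
ee_rot: [3.114, -0.412, 0.001]
force: [-2.4, -0.5, 5.9]
width: 0.162
```

```bash
python3 - <<'E'
from pose import *
f=np.load("w3.npz");K,W,c=f["K"],f["W"],f["c"]
s=monitor.observe();print(s["clock"],s["position"],s["ee_rot"],s["width"],s["force"])
r=back(K,W,(397,233.5),.022);p=back(K,W,(386,158),.0165)
for a in (-17.4,-17.0,-18):
    ax=np.array([np.cos(np.radians(a)),np.sin(np.radians(a))]);print(a,(p-r)[:2]@ax)
save("pics/w3c.png",c,(360,140,430,260),5)
E
```

```text
11.95 [ 0.58893675 -0.01500636  0.0662654 ] [ 3.11438619e+00 -4.11961838e-01  1.16773734e-03] 0.16205332898867794 [-2.4246549  -0.52648697  5.89750586]
-17.4 0.05746019789342025
-17.0 0.057548719339433625
-18 0.05732216611814234
```

View pics/w3c.png

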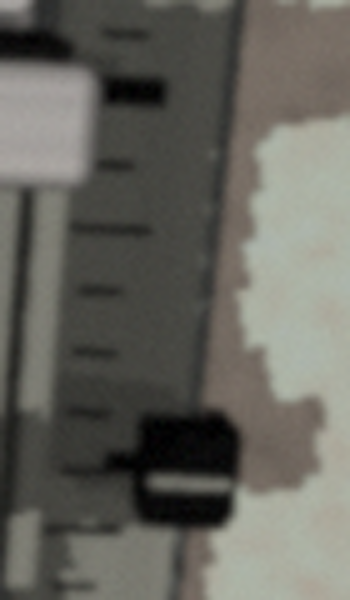

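```bash
python3 - <<'E'
from pose import *
f=np.load("w3.npz");K,W=f["K"],f["W"]
ax=np.array([np.cos(np.radians(-17.4)),np.sin(np.radians(-17.4))])
p=back(K,W,(387-.5,158.4-.5),.0165)
for n,u,zs in [("line",(397.5,236.1),(.0165,.02,.024,.03)),("tick",(384,232),(.0085,.0125,.0165,.02))]:
    for z in zs: r=back(K,W,u,z);print(n,z,((p-r)[:2]@ax).round(4),r.round(4))
E
```

```text
line 0.0165 0.0613 [ 0.5603 -0.0712  0.0165]
line 0.02 0.0603 [ 0.5615 -0.0708  0.02  ]
line 0.024 0.0591 [ 0.5629 -0.0704  0.024 ]
line 0.03 0.0573 [ 0.565  -0.0697  0.03  ]
tick 0.0085 0.0607 [ 0.5638 -0.0621  0.0085]
tick 0.0125 0.0595 [ 0.5651 -0.0618  0.0125]
tick 0.0165 0.0583 [ 0.5665 -0.0615  0.0165]
tick 0.02 0.0573 [ 0.5676 -0.0612  0.02  ]
```

The rider is about 59 mm away. I'll draw 55 mm smoothly first, then look.

Request:
move_arm([
  [-0.19,0.06,0,0,0,0],
  [-0.48,0.15,0,0,0,0],
  [-0.67,0.21,0,0,0,0],
  [-0.67,0.21,0,0,0,0],
  [-0.67,0.21,0,0,0,0],
  [-0.67,0.21,0,0,0,0],
  [-0.67,0.21,0,0,0,0],
  [-0.57,0.18,0,0,0,0],
])

```text
clock: 12.75
position: [0.5451, -0.0008, 0.0663]
ee_rot: [-3.114, 0.413, -0.008]
force: [8.3, -1.7, -3.4]
width: 0.166
```

Request:
move_arm([
  [-0.38,0.12,0,0,0,0],
  [-0.28,0.08,0,0,0,0],
  [0,0,0,0,0,0],
  [0,0,0,0,0,0],
  [0,0,0,0,0,0],
])

```text
clock: 13.25
position: [0.5388, 0.0012, 0.0663]
ee_rot: [-3.114, 0.412, -0.008]
force: [8.1, -2.3, -3.6]
width: 0.164
```

```bash
python3 - <<'E'
from pose import *
s=monitor.observe();print(s["clock"],s["position"],s["ee_rot"],s["width"],s["force"])
c,K,W=cam("wrist");t,K2,W2=cam("top");np.savez("w4.npz",K=K,W=W,c=c,t=t,K2=K2,W2=W2)
print(np.array([s["position"][i]-[.58893675,-.01500636][i] for i in (0,1)])@[-.954,.299])
u=proj(K,W,(.566,-.066,.0165)).astype(int);u2=proj(K2,W2,(.566,-.066,.0165)).astype(int);print(u,u2)
a=np.clip(u,[60,60],[580,420]);b=u2
f=lambda im,a,r:cv2.resize(im[a[1]-r:a[1]+r,a[0]-r:a[0]+r],(400,400),interpolation=2)
save("pics/w4c.png",np.hstack([f(c,a,60),f(t,b,25)]))
E
```

```text
13.25 [0.53875733 0.00124926 0.0663235 ] [-3.1135622   0.41235524 -0.0077859 ] 0.16358287359477447 [ 8.12861401 -2.30079946 -3.61986612]
0.052731593639864405
[440 195] [365 232]
```

View pics/w4c.png

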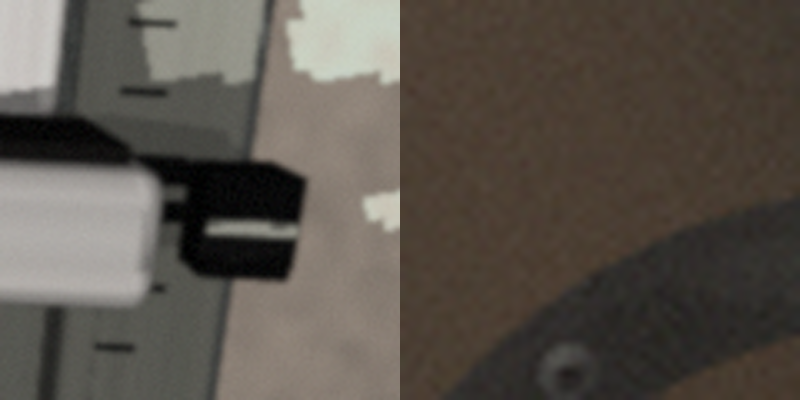

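The pointer bar is at crop (165,165) and the rider's tick at (172,212), so the pointer still falls a few mm short. The arm blocks the top view.

```bash
python3 - <<'E'
from pose import *
f=np.load("w4.npz");K,W=f["K"],f["W"]
ax=np.array([np.cos(np.radians(-17.4)),np.sin(np.radians(-17.4))])
p=back(K,W,(429.3,184.3),.0165);print("pointer",p)
for n,u,z in [("tick",(431.5,198.4),.0165),("line",(455,203.6),.0165),("line",(455,203.6),.024)]:
    r=back(K,W,u,z);print(n,z,((p-r)[:2]@ax).round(4),r.round(4))
E
```

```text
pointer [ 0.57312905 -0.06153209  0.0165    ]
tick 0.0165 0.0069 [ 0.5659 -0.0613  0.0165]
line 0.0165 0.0091 [ 0.5603 -0.0721  0.0165]
line 0.024 0.0076 [ 0.5625 -0.0701  0.024 ]
```

Request:
move_arm([
  [-0.2,0.06,0,0,0,0],
  [-0.25,0.08,0,0,0,0],
  [-0.2,0.06,0,0,0,0],
  [0,0,0,0,0,0],
  [0,0,0,0,0,0],
  [0,0,0,0,0,0],
])

```text
clock: 13.95
position: [0.5324, 0.0033, 0.0663]
ee_rot: [-3.113, 0.412, -0.008]
force: [9.0, -1.8, -3.3]
width: 0.163
```

```bash
python3 - <<'E'
from pose import *
s=monitor.observe();print(s["clock"],s["position"],s["ee_rot"],s["width"],s["force"])
c,K,W=cam("wrist");t,K2,W2=cam("side");np.savez("w5.npz",K=K,W=W,c=c,t=t,K2=K2,W2=W2)
u=proj(K,W,(.566,-.066,.0165)).astype(int);u2=proj(K2,W2,(.55,-.03,.03)).astype(int);print(u,u2)
f=lambda im,a,r:cv2.resize(im[a[1]-r:a[1]+r,a[0]-r:a[0]+r],(400,400),interpolation=2)
save("pics/w5c.png",np.hstack([f(c,u,50),f(t,u2,60)]))
E
```

```text
13.95 [0.53243856 0.00325285 0.06630863] [-3.11345102  0.41244742 -0.00820898] 0.1625166095097989 [ 8.98750791 -1.83410453 -3.25548698]
[442 182] [323 241]
```

View pics/w5c.png

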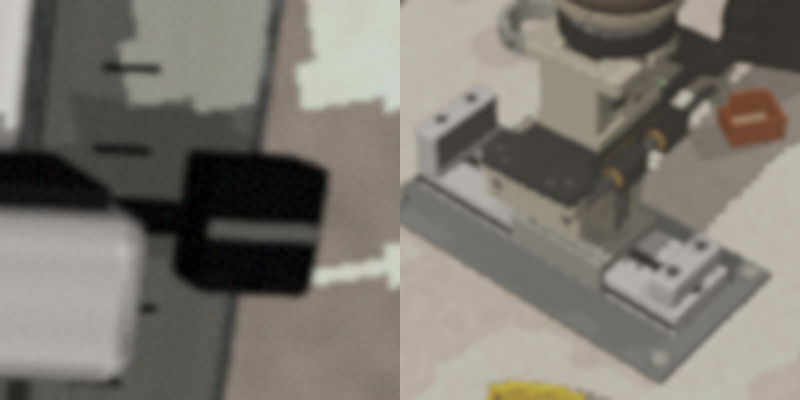

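The pointer bar and the rider's tick now merge into one band at crop rows 200–235. I'll check this numerically, and check the rider against its earlier position.

```bash
python3 - <<'E'
from pose import *
f=np.load("w5.npz");K,W,c=f["K"],f["W"],f["c"]
print("tick pred",proj(K,W,(.5659,-.0613,.0165)),"rider line pred",proj(K,W,(.5625,-.0701,.024)))
g=cv2.cvtColor(c,cv2.COLOR_RGB2GRAY)
for x in range(420,438,2): print(x,g[176:198,x])
print(np.unravel_index(g[180:200,446:468].argmax(),(20,22)), g[184:196,456])
E
```

```text
tick pred [433.20730926 185.17386612] rider line pred [457.09808386 189.87842605]
420 [ 71  70  70  61  53  36  32  49  69  89 109 132 147 152 157 161 167 172
 173 174 171 170]
422 [ 67  67  68  67  61  38  19  25  49  75 101 125 143 150 155 160 167 177
 185 183 178 175]
424 [ 70  67  70  70  59  39  17   8  24  43  74 102 122 132 136 140 149 157
 163 163 163 157]
426 [ 70  71  71  70  63  43  19   4   9  17  35  63  87 107 119 121 127 133
 137 133 132 130]
428 [70 72 70 71 64 48 23  9  5  8  8 19 31 42 66 82 88 95 95 95 94 95]
430 [68 68 70 68 66 50 23 13  6  6  8  7  4 12 37 60 69 72 71 74 78 85]
432 [71 67 70 67 65 50 28 12  3 10  5  5  2 13 35 58 69 71 69 70 78 84]
434 [68 72 70 71 67 54 31 13  9 11  7  6  5  8 32 54 64 64 64 65 65 66]
436 [66 66 65 62 61 53 35 14 10  1  4  9  8  5 16 23 25 20 17 15 15 14]
(np.int64(10), np.int64(17)) [ 8  9 17 46 72 86 87 76 46 19  9  8]
```

The band is about 8.5 px wide, which is one pointer width of 4 mm, so the pointer and tick coincide to about 1 mm. The rider's line is within 0.4 px of its prediction. Holding, then handing in.

Request:
move_arm([
  [0,0,0,0,0,0],
  [0,0,0,0,0,0],
  [0,0,0,0,0,0],
  [0,0,0,0,0,0],
  [0,0,0,0,0,0],
  [0,0,0,0,0,0],
  [0,0,0,0,0,0],
  [0,0,0,0,0,0],
])

```text
clock: 14.85
position: [0.5325, 0.0033, 0.0663]
ee_rot: [-3.113, 0.412, -0.008]
force: [8.5, -2.4, -4.3]
width: 0.167
```

```bash
python3 - <<'E'
from h import *
s=monitor.observe();print(s["clock"],s["position"],s["width"],s["force"])
print(workorder.sign_off())
E
```

```text
14.85 [0.53247527 0.00328027 0.06631819] 0.16720360813165155 [ 8.52699345 -2.35425368 -4.32763452]
the job is handed in; nothing more can be done
None
```

The vise is held open at the rider, and I handed the job in at 14.85 s. I lifted the eyecup off the rail with a 12 N grip and set it base down in the tray's free half. Then I gripped the jaw's knob at 50 N and drew the jaw back about 59 mm.

Last checks:
- **Pointer:** its bar and the rider's tick show as one 4 mm wide band in the wrist picture, so they line up to about 1 mm.
- **Rider:** its mark is within about 0.4 px of its earlier position, so it has not shifted.
- **Hold:** over the last 0.8 s the arm stayed still, with a steady spring pull of about 9 N on the gripper.
- **Eyecup:** after release it stood flat in the tray, with the lens cap where it was. I did not look at the tray again after drawing the jaw.

Two readings disagreed:
- **Draw length:** estimates of the distance to the rider ranged from 57 to 61 mm, so I set the final position by looking at the pointer and tick directly.
- **Force at the knob:** closing on it raised the tool about 2 mm and left a vertical force of 3 to 6 N, far below the limits.

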